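Stand the toppled pressure sensors up in the fixture lane and lock the row

ROBOT

A 6-joint arm with a two-finger parallel gripper is mounted at the origin on the work surface. World frame = base frame: x ahead of the robot, y to its left, z up, the work surface at z = 0. Lengths are in m, angles in rad, forces in N, time in s.
With the tool pointing down it reaches from about 0.425 to 0.95 m from the base axis. Payload 3.5 kg.
Tool frame: the origin (TCP) lies at the very end of the fingers, on their centre line; the grasp point (between the pads) lies 19 mm behind it; z points along the fingers, y is the line along which they close (so a half turn about z gives the same grasp; the last joint's range is limited). The gripper opens to 85 mm and grips with 20 to 120 N. Pads are 22 mm wide; open, the fingers measure 114 mm over their backs; the gripper's body (76 mm by 85 mm) begins 54 mm behind the grasp point. The pads swing forward as they close: fully open they stand 13 mm farther back than shut.
Start: joints at [-1.405, 0.286, 1.577, -0, 1.279, -0.15], TCP at [0.21, -0.642, 0.231] pointing down, gripper open.
Joint ranges: [-2.77, 2.77], [-0.9, 2.22], [0.21, 2.48], [-1.53, 4.67], [0.24, 2.81], [-2.84, 2.84]. Speed limits (rad/s): [2.79, 2.79, 3.14, 3.14, 3.14, 3.14].

INTERFACE

Orientations are given as a unit quaternion [x, y, z, w].
In Python, from plant import ctrl gives the robot as it stands.
- The arm moves only by the tool carry_out, never from a script. Its argument "deltas" is one flat list of numbers, 6 for each row, row after row: the shift along the tool's x, y, z in m, then the turn, a rotation vector about the tool's x, y, z in rad. A call has 1 to 5 rows; each row is the pose to reach, as a shift and turn from the pose commanded when the call began, along the tool's axes at that moment; what a row does not reach only later rows make up. A row lasts 1/8 s, in which the tool goes at most 62.5 mm and 10.7 degrees, less where a joint would pass 70% of its speed; a pose out of reach is approached as far as the arm can. A call with a gripper value outside its range is refused whole. "grip" is the opening in per cent of the stroke, from 0 (shut) to 100 (fully open), set as the call begins (left out, the last holds). The fingers move at their own pace and stop on an object; "grip_force" is the grip in N (left out, the last holds). Time passes only in rows, so rows that repeat a pose let the fingers close. It gives the time, the measured TCP pose, the force, the opening and the grip force at its end, in the units of the state.
- ctrl.get_state(): the state, without advancing time (a new reading comes with each control period).
- ctrl.read_camera(name): name is "scene" or "top" or "wrist"; returns (picture, depth): 400x640x3 uint8, red, green, blue; 400x640 float32, m along the optical axis (not along the pixel's ray), 0 where there is no reading.
- ctrl.camera_model(name): a dict with "intrinsics" (3x3 intrinsics, pixels), "k1" (the pictures are not rectified: a ray, as slopes to the right and down, at radius r is drawn at 1 + k1 r^2 times it, then the intrinsics apply), "extrinsics" (4x4, takes a point from world to camera coordinates); the wrist camera has in their place "hand_eye" (4x4, takes a point from camera to tool coordinates, whose origin is the TCP and whose axes are the flange's). Camera axes: x right, y down, z forward; pixel columns grow to the right and rows downward; lengths in m; the calibration is good to about 2 mm. A picture is of the moment at which its call begins: read the wrist's pose just before it. camera_model takes no time and is no camera call.
- ctrl.sign_off(): hands the job in; it is judged then, once.
Trained networks look in the newest picture that a camera, given by its name, has taken for a name from the list of things; names that differ only in an ending like _2 or _b are one class to them, and where a whole thing is asked for, a point or a joint stands for the part that bears it (a point fixed in the world has none). Each returns a list of dicts, best first, with "score" (0 to 1); they miss things now and then, are a little off and sometimes report something else, mostly with a low value. They report only what shows in the picture. A call takes as long as a camera call. They do not tell look-alikes from the thing itself.
- ctrl.find_in(camera, query): "uv" ([column, row] in pixels, amid what is visible of it).
The state is a dict: "time": time; "qpos": joint angles; "dq": joint speeds; "joint_efforts": joint torques, N m; "eef_pos": TCP position; "tcp_rot": TCP orientation; "contact_force": force on the tool from outside, world axes, zero at the start; "wrist_torque": the same for the moment, N m; "opening": opening from 0.0 (shut) to 1.0 (fully open); "finger_force": force on a finger pad.
Only numpy, scipy, OpenCV 4.12 (cv2) and the standard library are available. Lean on these libraries where they do the work, as an engineer would, in place of code of your own. Each camera call takes 0.05 s, during which the arm holds its last target. There are 200 camera calls.

TASK

Two of the four pressure sensors in the lane of the gauge fixture have toppled over. Stand each of them upright on its square foot again, between the two rails at the white mark of its port, without gripping the delicate bronze filter tip, without dropping it and without disturbing the standing sensors and the loose parts on the cart. Then swing the red-knobbed cam lever round until it is fully home, so that the keeper rail locks all four feet, and let go.

Things in the scene. Friction and masses are not known exactly. Their poses are not given: they have to be found in the camera images.
- fixture: Gauge fixture fixed on the cart: grey plate 10 mm thick, 580 mm long (its y, along the lane), 164 mm wide (x, away from the robot). Origin on the cart top under the centre line of the locked row. Behind the lane a manifold (x 64 to 92 mm) with brass ports to 43 mm above the cart, and a gauge lying face up (45 mm high, x 108 to 172, y -32 to 32 mm).
- rear_rail (a point): Top inner edge of the fixed rear rail at mid-length, 25.5 mm behind the row's centre line. The rail is 6 mm high (top 16 mm above the cart), 12 mm wide, 560 mm long.
- keeper_edge (a point): Top inner edge of the sliding keeper rail (front of the lane) at mid-length: 6 mm high like the rear rail, 14 mm wide. Lever open it is 61.5 mm from the rear rail, lever home 51.6 mm: closing pushes the feet back and square. Fingers do not fit between a rail and a lying sensor's body; they must stay above the rails.
- standing_a: Pressure sensor, 84 mm, 0.15-0.31 kg: foot 50 x 50 x 6 mm; up the axis from its underside: black neck 22 mm thick from 6 to 24 mm, grey housing 40 mm thick from 24 to 56, delicate bronze filter tip 28 mm thick from 56 to 84. Centre of mass at 46 mm. Origin: centre of the foot's underside; z runs from foot to tip. Stands upright in the lane; to be left standing.
- standing_b: Pressure sensor, 84 mm, 0.15-0.31 kg: foot 50 x 50 x 6 mm; up the axis from its underside: black neck 22 mm thick from 6 to 24 mm, grey housing 40 mm thick from 24 to 56, delicate bronze filter tip 28 mm thick from 56 to 84. Centre of mass at 46 mm. Origin: centre of the foot's underside; z runs from foot to tip. Stands upright in the lane; to be left standing.
- tipped_a: Pressure sensor, 84 mm, 0.15-0.31 kg: foot 50 x 50 x 6 mm; up the axis from its underside: black neck 22 mm thick from 6 to 24 mm, grey housing 40 mm thick from 24 to 56, delicate bronze filter tip 28 mm thick from 56 to 84. Centre of mass at 46 mm. Origin: centre of the foot's underside; z runs from foot to tip. Toppled along the lane, tip to the fixture's +y, axis 21 mm above the plate.
- tipped_b: Pressure sensor, 84 mm, 0.15-0.31 kg: foot 50 x 50 x 6 mm; up the axis from its underside: black neck 22 mm thick from 6 to 24 mm, grey housing 40 mm thick from 24 to 56, delicate bronze filter tip 28 mm thick from 56 to 84. Centre of mass at 46 mm. Origin: centre of the foot's underside; z runs from foot to tip. Toppled along the lane, tip to the fixture's -y, axis 21 mm above the plate.
- port_1 (a point): Station point 1 of 4, spaced 155 mm (1 at the fixture's -y end): on the plate's top (10 mm above the cart), on the locked row's centre line, beside a white mark on the rear rail and a brass port. Each station has one sensor, standing or toppled. With the lever open a foot's centre may be up to 11 mm nearer the robot than this.
- port_2 (a point): Station point 2 of 4, spaced 155 mm (1 at the fixture's -y end): on the plate's top (10 mm above the cart), on the locked row's centre line, beside a white mark on the rear rail and a brass port. Each station has one sensor, standing or toppled. With the lever open a foot's centre may be up to 11 mm nearer the robot than this.
- port_3 (a point): Station point 3 of 4, spaced 155 mm (1 at the fixture's -y end): on the plate's top (10 mm above the cart), on the locked row's centre line, beside a white mark on the rear rail and a brass port. Each station has one sensor, standing or toppled. With the lever open a foot's centre may be up to 11 mm nearer the robot than this.
- port_4 (a point): Station point 4 of 4, spaced 155 mm (1 at the fixture's -y end): on the plate's top (10 mm above the cart), on the locked row's centre line, beside a white mark on the rear rail and a brass port. Each station has one sensor, standing or toppled. With the lever open a foot's centre may be up to 11 mm nearer the robot than this.
- cam_lever (a joint): Cam lever of the keeper rail on a vertical pivot in front of the lane near the fixture's -y end. 0 = open, arm pointing to the fixture's -x (to the robot); 1.571 = fully home on its stop, arm pointing to +y along the lane (clockwise from above). Stiff (about 0.15 N m, 2 N at the knob); stays where it is left.
- lever_knob (a point): Middle of the upright round red knob at the end of the lever arm, 85 mm from the pivot: 22 mm in diameter, from 36 to 70 mm above the cart (this point 53 mm). The arm below it is 14 mm wide, 28 to 36 mm above the cart.
- lever_pivot (a point): Point on the vertical axis of the cam lever, 10 mm above the cart; the pivot pin reaches 41 mm above the cart.
- union_nut: Loose brass union nut, hexagon 34 mm across flats, 23 mm high, on the cart in front of the fixture; origin at the centre of its underside; to be left alone.
- test_plug: Loose yellow plastic test plug, 32 mm in diameter, 40 mm high, standing on the cart in front of the fixture; origin at the centre of its underside; to be left alone.
Things that resemble listed ones, but are neither listed nor needed, are in the scene too. Leave any pink, purple or turquoise look-alike of the standing_a alone.

How it is judged:
On the way, in this order (a step that is already met when the one before it is completed fails the run):
1. both toppled sensors stand upright on their feet between the rails at a port, let go (angle between each of tipped_a, tipped_b's own z axis and vertical below 0.06 rad and z of tipped_a in the frame of fixture between 0.008 and 0.0125 m and (horizontal distance between tipped_a and port_1 below 0.025 m or horizontal distance between tipped_a and port_2 below 0.025 m or horizontal distance between tipped_a and port_3 below 0.025 m or horizontal distance between tipped_a and port_4 below 0.025 m) and linear speed of each of tipped_a, tipped_b below 0.02 m/s and contact force between each of tipped_a, tipped_b and the fingers below 0.3 N and z of tipped_b in the frame of fixture between 0.008 and 0.0125 m and (horizontal distance between tipped_b and port_1 below 0.025 m or horizontal distance between tipped_b and port_2 below 0.025 m or horizontal distance between tipped_b and port_3 below 0.025 m or horizontal distance between tipped_b and port_4 below 0.025 m)), for 0.2 s.
2. the cam lever is swung fully home (value of joint cam_lever above 1.45 rad), for 0.2 s.
At the end, for the whole second after the job is handed in: The cam lever is home (past 1.45 rad of 1.57) and all four sensors stand at rest on their feet on the plate between the rails, within 3 degrees of upright, each foot centre within 20 mm of a port's station point; the tipped ones were up before the lever was closed (value of joint cam_lever above 1.45 rad and angle between each of standing_a, standing_b, tipped_a, tipped_b's own z axis and vertical below 0.06 rad and z of standing_a in the frame of fixture between 0.008 and 0.0125 m and (horizontal distance between standing_a and port_1 below 0.02 m or horizontal distance between standing_a and port_2 below 0.02 m or horizontal distance between standing_a and port_3 below 0.02 m or horizontal distance between standing_a and port_4 below 0.02 m) and linear speed of each of standing_a, standing_b, tipped_a, tipped_b below 0.02 m/s and x of standing_a in the frame of fixture between -0.005 and 0.005 m and z of standing_b in the frame of fixture between 0.008 and 0.0125 m and (horizontal distance between standing_b and port_1 below 0.02 m or horizontal distance between standing_b and port_2 below 0.02 m or horizontal distance between standing_b and port_3 below 0.02 m or horizontal distance between standing_b and port_4 below 0.02 m) and x of standing_b in the frame of fixture between -0.005 and 0.005 m and z of tipped_a in the frame of fixture between 0.008 and 0.0125 m and (horizontal distance between tipped_a and port_1 below 0.02 m or horizontal distance between tipped_a and port_2 below 0.02 m or horizontal distance between tipped_a and port_3 below 0.02 m or horizontal distance between tipped_a and port_4 below 0.02 m) and x of tipped_a in the frame of fixture between -0.005 and 0.005 m and z of tipped_b in the frame of fixture between 0.008 and 0.0125 m and (horizontal distance between tipped_b and port_1 below 0.02 m or horizontal distance between tipped_b and port_2 below 0.02 m or horizontal distance between tipped_b and port_3 below 0.02 m or horizontal distance between tipped_b and port_4 below 0.02 m) and x of tipped_b in the frame of fixture between -0.005 and 0.005 m); the robot touches nothing.
It fails at once if a standing sensor is knocked over (15 degrees) (angle between any of standing_a, standing_b's own z axis and vertical above 0.26 rad).
It fails at once if the nut or the plug is shifted by more than 15 mm (distance of any of union_nut, test_plug from where it was at the start of the episode above 0.015 m).
It fails at once if the gripper presses on the filter tip of a toppled sensor (contact force between any of tipped_a_c3, tipped_b_c3 and the fingers above 1 N).
It fails at once if a toppled sensor is dropped (falls free by more than about 8 mm) ((linear speed of tipped_a above 0.4 m/s and contact force between tipped_a and the fingers below 0.3 N) or (linear speed of tipped_b above 0.4 m/s and contact force between tipped_b and the fingers below 0.3 N)).
It also fails if it takes over 64 s, if anything falls off the work surface, if the arm or the gripper's body presses on something with over 40 N, if the wrist force passes 120 N, or if a joint passes its speed limit or range.

## Working session

There is one attempt and no reset: what is moved stays moved. The work goes in short steps, Python scripts to look and compute and a tool call to move; the robot and the scene stay as the last step left them, time stands still between calls to the robot, and variables do not carry over. Pictures are saved under pics/ and viewed, at most 10 in all, crops included, and the job is handed in when it is done.

Besides the shell and the picture viewer there is one more tool, called after "Call:" as name(argument=value, ...) on one line, values as JSON. carry_out: Moves the arm, as the interface text tells. Its arguments: {"type":"object","properties":{"deltas":{"type":"array"},"grip":{"type":"number"},"grip_force":{"type":"number"}},"required":["deltas"]}

```bash
mkdir -p pics
cat > h.py <<'E'
import numpy as np, cv2
from plant import ctrl
from scipy.spatial.transform import Rotation as R
def cam(name):
    m=ctrl.camera_model(name); s=ctrl.get_state()
    if 'extrinsics' in m: T=np.linalg.inv(np.array(m['extrinsics']))
    else:
        W=np.eye(4); W[:3,:3]=R.from_quat(s['tcp_rot']).as_matrix(); W[:3,3]=s['eef_pos']
        T=W@np.array(m['hand_eye'])
    return np.array(m['intrinsics']),m['k1'],T
def rays(uv,K,k1):
    uv=np.atleast_2d(np.asarray(uv,float))
    d=np.stack([(uv[:,0]-K[0,2])/K[0,0],(uv[:,1]-K[1,2])/K[1,1]],1); p=d.copy()
    for _ in range(10): p=d/(1+k1*(p**2).sum(1,keepdims=True))
    return np.c_[p,np.ones(len(p))]
def toworld(uv,z,c):   # z depth array
    K,k1,T=c; return (rays(uv,K,k1)*np.reshape(z,(-1,1)))@T[:3,:3].T+T[:3,3]
def cloud(name):
    c=cam(name); rgb,d=ctrl.read_camera(name)
    v,u=np.mgrid[0:400,0:640]; P=toworld(np.c_[u.ravel(),v.ravel()],d.ravel(),c).reshape(400,640,3)
    P[d==0]=np.nan
    return rgb,d,P,c
def proj(X,c):
    K,k1,T=c; p=(np.atleast_2d(X)-T[:3,3])@T[:3,:3]; q=p[:,:2]/p[:,2:]; q=q*(1+k1*(q**2).sum(1,keepdims=True))
    return q*[K[0,0],K[1,1]]+[K[0,2],K[1,2]]
def plane(uv,z,c):  # intersect with world z
    K,k1,T=c; r=rays(uv,K,k1)@T[:3,:3].T; return T[:3,3]+r*((z-T[2,3])/r[:,2:])
E
python3 - <<'E'
from h import *
for n in ['scene','top']:
    rgb,d,P,c=cloud(n); np.savez(n+'.npz',rgb=rgb,P=P); cv2.imwrite(f'pics/{n}0.png',rgb[:,:,::-1])
    print(n,c[2][:3].round(3).tolist(),c[0][0,0],c[1])
    for q in ['standing_a','tipped_a','lever_knob','cam_lever','union_nut','test_plug','fixture']:
        for r in ctrl.find_in(n,q):
            u,v=r['uv']; print(q,round(r['score'],2),np.round([u,v]),P[int(v),int(u)].round(3))
print(ctrl.get_state()['time'])
E
```

```text
scene [[-0.783, 0.419, -0.459, 0.984], [0.622, 0.52, -0.586, 0.506], [-0.007, -0.745, -0.667, 0.654]] 460.70912331066364 -0.07040725567320666
standing_a 0.84 [378. 275.] [0.622 0.187 0.062]
standing_a 0.83 [465. 297.] [0.54  0.304 0.056]
standing_a 0.7 [265. 296.] [0.783 0.096 0.045]
standing_a 0.67 [409. 348.] [0.675 0.31  0.056]
standing_a 0.64 [234. 145.] [ 0.616 -0.279  0.062]
standing_a 0.59 [444. 247.] [0.479 0.207 0.051]
tipped_a 0.86 [268. 179.] [ 0.615 -0.146  0.051]
tipped_a 0.64 [377. 199.] [0.461 0.022 0.024]
tipped_a 0.57 [329. 230.] [0.606 0.043 0.045]
tipped_a 0.24 [295. 242.] [0.658 0.003 0.011]
lever_knob 0.86 [278. 136.] [ 0.498 -0.281  0.038]
lever_knob 0.72 [295. 242.] [0.655 0.002 0.011]
cam_lever 0.71 [280. 136.] [ 0.497 -0.278  0.039]
cam_lever 0.44 [396. 227.] [0.491 0.103 0.024]
union_nut 0.66 [375. 200.] [0.469 0.024 0.026]
union_nut 0.24 [270. 179.] [ 0.614 -0.139  0.052]
test_plug 0.74 [397. 226.] [0.488 0.105 0.03 ]
test_plug 0.74 [328. 230.] [0.61  0.046 0.047]
test_plug 0.33 [296. 244.] [0.656 0.007 0.011]
top [[-0.007, -0.998, 0.055, 0.549], [-1.0, 0.0
[... 273 characters left out ...]
 -0.067  0.014]
standing_a 0.62 [445. 193.] [ 0.609 -0.283  0.078]
standing_a 0.6 [294. 128.] [0.765 0.069 0.085]
standing_a 0.55 [241. 254.] [0.472 0.192 0.084]
tipped_a 0.85 [309. 197.] [0.606 0.034 0.05 ]
tipped_a 0.81 [382. 195.] [ 0.607 -0.137  0.057]
lever_knob 0.57 [438. 240.] [ 0.498 -0.274  0.038]
lever_knob 0.39 [355. 182.] [ 0.641 -0.077  0.02 ]
cam_lever 0.57 [437. 240.] [ 0.501 -0.272  0.036]
union_nut 0.67 [438. 242.] [ 0.494 -0.273  0.038]
union_nut 0.48 [322. 260.] [0.452 0.003 0.023]
union_nut 0.2 [250. 198.] [0.602 0.167 0.097]
test_plug 0.64 [282. 245.] [0.492 0.099 0.034]
test_plug 0.45 [352. 181.] [ 0.646 -0.069  0.02 ]
fixture 0.96 [350. 184.] [ 0.639 -0.065  0.016]
0.8
```

View pics/top0.png

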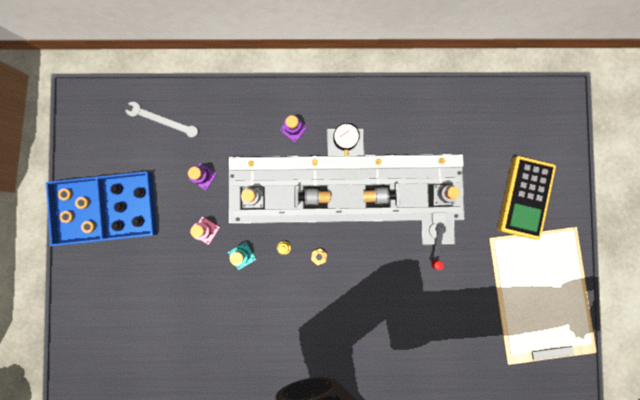

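View pics/scene0.png

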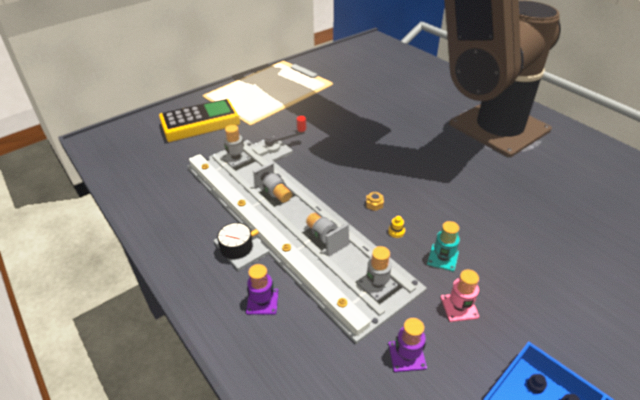

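The top view shows the fixture lane along row ~195. Standing sensors are at (251,196) and (448,193). The toppled ones are at (316,197) (foot left, tip to -y: tipped_b) and (378,196) (foot right, tip to +y: tipped_a). The lever's red knob is at (438,266), the nut at (319,256) and the plug at (284,247). The purple, pink and turquoise look-alikes stand outside the fixture, so I leave them alone.

Run:
```python
from h import *
s=ctrl.get_state(); print(R.from_quat(s['tcp_rot']).as_matrix().round(3).tolist(), s['opening'])
D=np.load('top.npz'); rgb=D['rgb'];P=D['P'];c=cam('top')
hsv=cv2.cvtColor(rgb,cv2.COLOR_RGB2HSV)
def blobs(m,z,lab,lo=6):
    n,l,st,ce=cv2.connectedComponentsWithStats(m.astype(np.uint8))
    for i in range(1,n):
        if st[i,4]>=lo: print(lab,st[i].tolist(),ce[i].round(1),plane(ce[i],z,c)[0].round(4),np.nanmedian(P[l==i],0).round(3))
H,S,V=[hsv[:,:,i] for i in range(3)]
org=(H>8)&(H<25)&(S>110)&(V>90)
roi=np.zeros(H.shape,bool); roi[150:215,225:470]=1
blobs(org&roi,0.043,'org')
red=((H<6)|(H>174))&(S>150)&(V>80); blobs(red&(np.arange(400)[:,None]>200),0.07,'red',4)
# manifold strip: high points
m=(P[:,:,2]>.03)&(P[:,:,2]<.055)&roi&(np.arange(400)[:,None]<175)
ys=[];lo=[];hi=[]
for y in np.arange(-.3,.22,.02):
    k=m&(abs(P[:,:,1]-y)<.01)
    if k.sum()>10: print('man',round(y,2),P[k][:,0].min().round(3),P[k][:,0].max().round(3),k.sum())
print(plane([[429,220],[463,155],[463,220],[229,157],[229,221]],0.01,c).round(3))
cv2.imwrite('pics/c.png',cv2.resize(rgb[145:275,225:470,::-1],None,fx=3.2,fy=3.2,interpolation=cv2.INTER_CUBIC))
```

```text
[[0.951, 0.311, -0.0], [0.311, -0.951, -0.0], [-0.0, 0.0, -1.0]] 1.0004080199707488
org [344, 150, 4, 6, 18] [345.8 152.2] [ 0.7115 -0.0557  0.043 ] [ 0.714 -0.057  0.027]
org [376, 159, 5, 5, 22] [377.9 161.1] [ 0.6895 -0.133   0.043 ] [ 0.69  -0.134  0.037]
org [439, 158, 6, 5, 23] [441.4 160.3] [ 0.6905 -0.2868  0.043 ] [ 0.691 -0.289  0.039]
org [249, 161, 5, 5, 20] [250.7 163.1] [0.6863 0.1735 0.043 ] [0.687 0.174 0.038]
org [312, 160, 5, 5, 20] [314.4 162. ] [0.6881 0.0203 0.043 ] [0.689 0.02  0.039]
org [446, 187, 13, 12, 125] [451.9 192.4] [ 0.6126 -0.3106  0.043 ] [ 0.61  -0.294  0.096]
org [248, 189, 8, 12, 27] [252.3 194.5] [0.6106 0.1697 0.043 ] [0.608 0.162 0.092]
org [319, 191, 11, 13, 126] [323.9 196.6] [ 0.6046 -0.0021  0.043 ] [ 0.605 -0.002  0.041]
org [364, 190, 11, 6, 57] [368.7 192.5] [ 0.6136 -0.1097  0.043 ] [ 0.613 -0.11   0.041]
org [364, 198, 11, 5, 49] [369.3 199.9] [ 0.596  -0.1111  0.043 ] [ 0.596 -0.113  0.039]
red [432, 260, 11, 10, 86] [437.2 264.5] [ 0.4432 -0.2637  0.07  ] [ 0.443 -0.264  0.071]
man -0.3 0.678 0.705 75
man -0.28 0.678 0.705 82
man -0.26 0.678 0.703 71
man -0.24 0.678 0.703 71
man -0.22 0.678 0.703 73
man -0.2 0.678 0.703 68
man -0.18 0.678 0.703 67
man -0.16 0.676 0.704 73
man -0.14 0.677 0.704 80
man -0.12 0.676 0.704 79
man -0.1 0.676 0.704 76
man -0.08 0.677 0.704 63
man -0.06 0.677 0.719 75
man -0.04 0.677 0.702 68
man -0.02 0.675 0.702 73
man 0.0 0.675 0.702 69
man 0.02 0.675 0.702 82
man 0.04 0.675 0.702 71
man 0.06 0.675 0.702 80
man 0.08 0.675 0.702 72
man 0.1 0.675 0.702 60
man 0.12 0.675 0.7 66
man 0.14 0.675 0.7 66
man 0.16 0.675 0.7 78
man 0.18 0.674 0.7 81
man 0.2 0.674 0.7 72
[[ 0.547 -0.262  0.01 ]
 [ 0.708 -0.351  0.01 ]
 [ 0.546 -0.347  0.01 ]
 [ 0.706  0.232  0.01 ]
 [ 0.548  0.231  0.01 ]]
```

View pics/c.png

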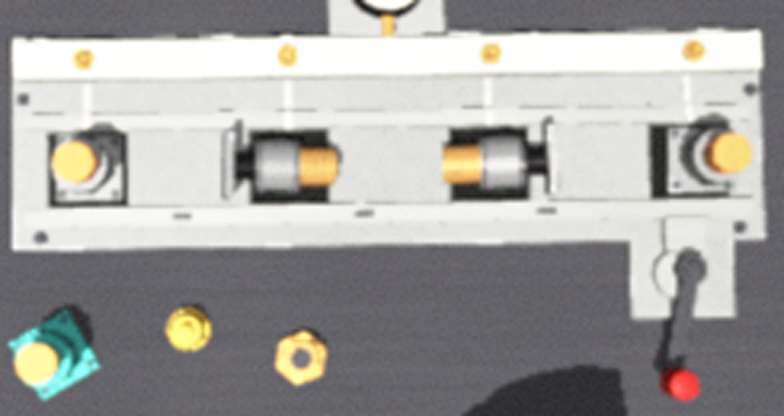

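The crop confirms which toppled sensor is which. tipped_a lies with its foot on the right and its tip towards +y near port 2. tipped_b is the mirror of it near port 3, and both are grey, not look-alikes. I'm moving above the middle of them to take a close look.

Call:
carry_out(deltas=[0.0475,-0.0368,0,0,0,-0.18,0.095,-0.0736,0,0,0,-0.36,0.1425,-0.1104,0,0,0,-0.54,0.19,-0.1472,0,0,0,-0.72,0.2375,-0.184,0,0,0,-0.9], grip=75, grip_force=40)

```text
time: 1.42
eef_pos: [0.3791, -0.3913, 0.2316]
tcp_rot: [0.819, 0.573, 0.0, 0.0]
contact_force: [1.4, 0.9, 0.2]
opening: 0.751
finger_force: 0.0
```

Call:
carry_out(deltas=[0.0583,0.0143,0,0,0,-0.12,0.1166,0.0286,0,0,0,-0.24,0.1749,0.0429,0,0,0,-0.364,0.2332,0.0572,0,0,0,-0.364,0.2915,0.0715,0,0,0,-0.364])

```text
time: 2.05
eef_pos: [0.5476, -0.1427, 0.2318]
tcp_rot: [0.704, 0.71, 0.0, 0.001]
contact_force: [0.7, 0.2, 0.0]
opening: 0.75
finger_force: 0.0
```

Call:
carry_out(deltas=[0.043,0.029,0,0,0,0,0.085,0.058,0,0,0,0,0.085,0.058,0,0,0,0])

```text
time: 2.42
eef_pos: [0.6051, -0.056, 0.2313]
tcp_rot: [0.702, 0.712, 0.0, -0.0]
contact_force: [-0.4, -0.3, -0.5]
opening: 0.75
finger_force: 0.0
```

Run:
```python
from h import *
print(np.round(ctrl.camera_model('wrist')['hand_eye'],3).tolist(), np.round(ctrl.get_state()['qpos'],3))
rgb,d,P,c=cloud('wrist'); np.savez('w1.npz',rgb=rgb,P=P); cv2.imwrite('pics/w1.png',rgb[:,:,::-1])
for q in ['tipped_a','standing_a']:
    for r in ctrl.find_in('wrist',q):
        u,v=r['uv']; print(q,round(r['score'],2),np.round([u,v]),P[int(v),int(u)].round(3))
# slices of high points across lane: profile along y
for y in np.arange(-.21,.11,.01):
    k=(abs(P[:,:,1]-y)<.002)&(abs(P[:,:,0]-.605)<.03)&(P[:,:,2]>.034)
    if k.sum()>3: X=P[k]; print(round(y,3),k.sum(),'x',X[:,0].min().round(4),X[:,0].max().round(4),'ztop',np.percentile(X[:,2],97).round(4))
```

```text
[[-0.001, -0.965, -0.263, 0.067], [1.0, -0.001, 0.0, -0.001], [-0.0, -0.263, 0.965, -0.144], [0.0, 0.0, 0.0, 1.0]] [-0.259  0.14   1.749  0.     1.253 -0.273]
tipped_a 0.95 [327. 253.] [ 0.61  -0.136  0.052]
tipped_a 0.92 [325.  90.] [0.605 0.032 0.052]
standing_a 0.74 [324. 339.] [ 0.61  -0.276  0.019]
standing_a 0.71 [496.  50.] [0.763 0.07  0.058]
standing_a 0.63 [325.  93.] [0.606 0.029 0.053]
-0.17 297 x 0.5829 0.6325 ztop 0.0622
-0.16 51 x 0.5978 0.6174 ztop 0.0466
-0.15 117 x 0.5874 0.6264 ztop 0.0545
-0.14 127 x 0.5863 0.6272 ztop 0.0537
-0.13 130 x 0.586 0.6269 ztop 0.0523
-0.12 115 x 0.594 0.6232 ztop 0.0509
-0.11 83 x 0.5928 0.6187 ztop 0.0443
-0.1 83 x 0.5927 0.6185 ztop 0.0433
-0.04 6303 x 0.575 0.635 ztop 0.3249
-0.01 94 x 0.5913 0.6175 ztop 0.043
0.0 99 x 0.5913 0.6182 ztop 0.0445
0.01 110 x 0.5912 0.618 ztop 0.0456
0.02 155 x 0.5863 0.6256 ztop 0.0528
0.03 172 x 0.5842 0.6253 ztop 0.0541
0.04 174 x 0.5855 0.6249 ztop 0.0551
0.05 98 x 0.5952 0.616 ztop 0.0467
0.06 117 x 0.5951 0.6267 ztop 0.0616
```

View pics/w1.png

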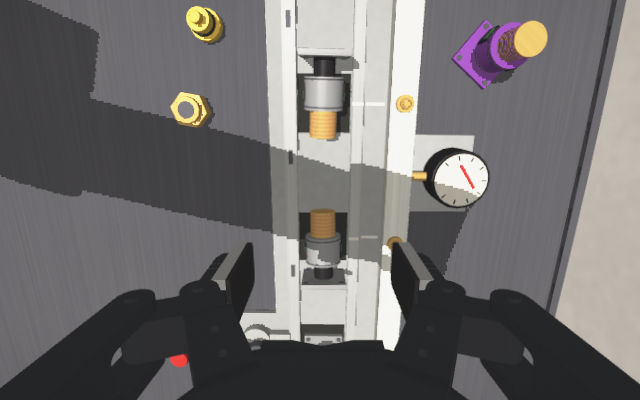

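The wrist view shows tipped_b at (324,95), foot up and tip down, and tipped_a at (323,245), tip up. The white marks are at row ~104 and row ~238, and the brass ports are at (404,103) and (395,243). I'm taking finer axial limits from the same data.

Run:
```python
from h import *
D=np.load('w1.npz'); P=D['P']; rgb=D['rgb']
for rng in [(-.185,-.09),(-.02,.075)]:
    o=[]
    for y in np.arange(*rng,.002):
        k=(abs(P[:,:,1]-y)<.001)&(abs(P[:,:,0]-.606)<.004)&(P[:,:,2]<.09)
        k2=(abs(P[:,:,1]-y)<.001)&(abs(P[:,:,0]-.606)<.03)&(P[:,:,2]<.09)&(P[:,:,2]>.034)
        if k.sum(): o.append((round(y*1e3),round(float(np.percentile(P[k][:,2],80))*1e3,1),round(float(np.ptp(P[k2][:,0]))*1e3 if k2.sum() else 0,1)))
    print(o)
hsv=cv2.cvtColor(rgb,cv2.COLOR_RGB2HSV)
m=(hsv[:,:,1]>110)&(hsv[:,:,0]>8)&(hsv[:,:,0]<28)
for b in [(380,425,85,120),(380,425,228,262)]:
    k=np.zeros_like(m);k[b[2]:b[3],b[0]:b[1]]=1;k&=m; print('port',np.nanmedian(P[k],0).round(4),k.sum())
k=(P[:,:,2]<.013)&(P[:,:,2]>.005)&(abs(P[:,:,0]-.606)<.02); print('plate z',np.nanmedian(P[k][:,2]))
# white mark columns on the rear rail
for r in (104,238): print(P[r,362].round(4))
# rail inner edge x: height step along x at y=-0.06
for y in (-.07,.08):
    k=(abs(P[:,:,1]-y)<.001); X=P[k]; X=X[np.argsort(X[:,0])]; X=X[(X[:,0]>.54)&(X[:,0]<.66)][::4]; print(y,[(round(a*1e3),round(b*1e3)) for a,_,b in X])
```

```text
[(-177, 61.9, 44.1), (-175, 62.1, 49.5), (-173, 61.6, 49.7), (-171, 59.3, 49.7), (-169, 46.9, 32.5), (-167, 46.4, 19.7), (-165, 46.9, 19.6), (-163, 46.4, 19.6), (-161, 46.1, 19.6), (-159, 46.5, 16.0), (-157, 46.2, 7.9), (-153, 54.3, 39.2), (-151, 54.4, 37.8), (-149, 54.0, 38.9), (-147, 54.0, 39.8), (-145, 54.0, 39.7), (-143, 53.7, 39.7), (-141, 53.6, 40.9), (-139, 52.8, 40.8), (-137, 52.4, 40.8), (-135, 52.9, 40.8), (-133, 52.9, 40.7), (-131, 52.4, 40.8), (-129, 51.6, 39.7), (-127, 51.4, 38.6), (-125, 51.8, 38.6), (-123, 51.2, 37.3), (-121, 49.8, 29.2), (-119, 44.6, 26.0), (-117, 45.2, 26.0), (-115, 44.5, 26.0), (-113, 44.5, 27.1), (-111, 44.0, 25.9), (-109, 43.7, 24.7), (-107, 44.2, 25.9), (-105, 43.8, 24.6), (-103, 43.0, 25.8), (-101, 42.9, 25.7), (-99, 42.6, 24.6), (-97, 41.1, 25.7), (-95, 41.0, 23.3), (-93, 11.2, 0), (-91, 12.3, 0)]
[(-20, 12.0, 0), (-18, 11.7, 0), (-14, 41.9, 21.9), (-12, 42.9, 24.1), (-10, 42.8, 26.1), (-8, 43.1, 25.0), (-6, 43.6, 25.0), (-4, 43.4, 25.0), (-2, 44.1, 25.9), (0, 44.1, 25.9), (2, 44.3, 26.9), (4, 44.9, 25.8), (6, 44.9, 26.9), (8, 44.8, 25.7), (10,
[... 1134 characters left out ...]
), (648, 17), (651, 11), (655, 12), (657, 11), (659, 12)]
0.08 [(540, 2), (544, 11), (546, 11), (548, 12), (550, 12), (553, 11), (556, 12), (558, 11), (560, 10), (563, 18), (564, 18), (566, 17), (568, 18), (570, 19), (571, 17), (573, 18), (575, 19), (577, 11), (579, 13), (581, 13), (583, 12), (585, 11), (587, 12), (589, 12), (591, 11), (593, 11), (595, 11), (597, 11), (600, 11), (603, 11), (605, 11), (606, 10), (609, 13), (611, 12), (613, 12), (615, 12), (616, 11), (618, 14), (621, 12), (623, 11), (625, 11), (627, 11), (629, 11), (631, 11), (632, 11), (634, 11), (636, 18), (638, 18), (640, 16), (642, 17), (643, 17), (645, 16), (648, 11), (650, 11), (652, 11), (654, 11), (656, 11), (658, 12)]
```

Call:
carry_out(deltas=[-0.018,0,0.024,0,-0.154,0,-0.036,0,0.048,0,-0.307,0,-0.055,0,0.073,0,-0.461,0,-0.073,0,0.097,0,-0.614,0,-0.091,0,0.121,0,-0.768,0])

```text
time: 3.2
eef_pos: [0.6045, -0.152, 0.1108]
tcp_rot: [0.653, 0.657, -0.265, 0.268]
contact_force: [0.3, -0.0, -0.6]
opening: 0.75
finger_force: 0.0
```

Call:
carry_out(deltas=[0.016,0,0.016,0,0,0,0.031,0,0.032,0,0,0,0.035,0,0.036,0,0,0,0.035,0,0.036,0,0,0])

```text
time: 3.7
eef_pos: [0.6052, -0.1502, 0.0608]
tcp_rot: [0.653, 0.658, -0.263, 0.266]
contact_force: [-0.5, 0.6, 1.0]
opening: 0.748
finger_force: 0.0
```

Run:
```python
from h import *
s=ctrl.get_state(); q=np.array(s['qpos']); print(s['time'],q.round(3),np.round(s['eef_pos'],4)); M=R.from_quat(s['tcp_rot']).as_matrix(); print(M.round(3).tolist())
L1,L2=.452,.565
r=L1*np.sin(q[1])+L2*np.sin(q[1]+q[2]); z=L1*np.cos(q[1])+L2*np.cos(q[1]+q[2])
u=np.array([np.cos(q[0]),np.sin(q[0])]); n=np.array([-u[1],u[0]])
for lat in (0,.1): print('wrist xy if lat',lat,(r*u+lat*n).round(3),'z-d1',z.round(3),'TCP-', (np.array(s['eef_pos'])[:2]-r*u-lat*n).round(3))
# Lt from z: tcpz = d1+z+Lt*M[2,2], d1-Lt=-.04
Lt=(s['eef_pos'][2]-z+.04)/(1+M[2,2]); print('Lt',Lt)
```

```text
3.7 [-0.13   0.436  1.876 -0.976  0.98   0.497] [ 0.6052 -0.1502  0.0608]
[[-0.005, 1.0, 0.007], [0.719, 0.008, -0.695], [-0.695, 0.001, -0.719]]
wrist xy if lat 0 [ 0.603 -0.079] z-d1 0.028 TCP- [ 0.003 -0.072]
wrist xy if lat 0.1 [0.616 0.02 ] z-d1 0.028 TCP- [-0.01  -0.171]
Lt 0.2585036408402995
```

Call:
carry_out(deltas=[0.013,0.001,0.011,0,0,0,0.0255,0.001,0.022,0,0,0,0.0255,0.001,0.022,0,0,0])

```text
time: 4.08
eef_pos: [0.6041, -0.1463, 0.0241]
tcp_rot: [0.652, 0.659, -0.265, 0.264]
contact_force: [-0.8, 1.2, -0.1]
opening: 0.749
finger_force: 0.0
```

Call:
carry_out(deltas=[0,0,0,0,0,0,0,0,0,0,0,0,0,0,0,0,0,0,0,0,0,0,0,0], grip=10, grip_force=50)

```text
time: 4.58
eef_pos: [0.6062, -0.1468, 0.0272]
tcp_rot: [0.653, 0.658, -0.263, 0.267]
contact_force: [1.5, -0.2, 0.1]
opening: 0.444
finger_force: 50.9
```

```bash
cat >> h.py <<'E'
L1,L2,LT,D1,LAT=.452,.565,.2585,.2185,.1
def ik(p,M):
    w=np.array(p)-LT*M[:,2]; rho=np.sqrt(w[0]**2+w[1]**2-LAT**2); q1=np.arctan2(w[1],w[0])-np.arctan2(LAT,rho)
    z=w[2]-D1; c3=(rho**2+z**2-L1**2-L2**2)/(2*L1*L2)
    if abs(c3)>1: return None
    q3=np.arccos(c3); q2=np.arctan2(rho,z)-np.arctan2(L2*np.sin(q3),L1+L2*c3)
    B=(R.from_euler('z',q1)*R.from_euler('y',q2+q3)).as_matrix()
    a,b,g=R.from_matrix(B.T@M).as_euler('ZYZ'); g-=np.pi/2
    return np.array([q1,q2,q3,a,b,(g+np.pi)%(2*np.pi)-np.pi])
E
python3 - <<'E'
from h import *
s=ctrl.get_state(); M=R.from_quat(s['tcp_rot']).as_matrix()
print(np.round(s['qpos'],3),ik(s['eef_pos'],M).round(3)); print(M.round(3).tolist(),s['eef_pos'])
E
```

```text
[-0.124  0.496  1.871 -1.006  0.953  0.556] [-0.112  0.473  1.904 -1.007  0.955  0.572]
[[-0.006, 1.0, 0.008], [0.719, 0.009, -0.695], [-0.695, 0.001, -0.719]] [ 0.60624521 -0.14677366  0.02717395]
```

```bash
cat >> h.py <<'E'
def pose(p,M): T=np.eye(4); T[:3,:3]=M; T[:3,3]=p; return T
def rows(T0,T1,n):  # n rows from T0 to T1 in T0 frame
    d=np.linalg.inv(T0)@T1; rv=R.from_matrix(d[:3,:3]).as_rotvec(); 
    return [np.round(np.r_[d[:3,3]*k/n,rv*k/n],4).tolist() for k in range(1,n+1)]
E
python3 - <<'E'
from h import *
s=ctrl.get_state(); M=R.from_quat(s['tcp_rot']).as_matrix(); T=pose(s['eef_pos'],M)
foot=np.array([.6065,-.1788,.0365]); fl=np.linalg.inv(T)@np.r_[foot,1]
a=1.671; M2=R.from_rotvec([a*1,a*.009,0]).as_matrix()@M
def place(xy,z): return pose(np.r_[xy,z]-M2@fl[:3],M2)
lift=pose(T[:3,3]+[0,0,.09],M)
F=place([.6065,-.129],.0105); H=F.copy(); H[2,3]+=.03
Mm=R.from_rotvec([a/2,a/2*.009,0]).as_matrix()@M
mid=pose((lift[:3,3]+H[:3,3])/2+[0,0,.02],Mm)
for n,X in dict(lift=lift,mid=mid,H=H,F=F).items(): print(n,X[:3,3].round(4),ik(X[:3,3],X[:3,:3]).round(2))
print(rows(T,lift,2)); print(rows(lift,mid,5)); print(rows(mid,H,5)); print(rows(H,F,1),M2.round(3).tolist())
E
```

```text
lift [ 0.6062 -0.1468  0.1172] [-0.11  0.33  1.89 -0.92  1.04  0.42]
mid [ 0.6064 -0.1349  0.1152] [-0.41  0.28  1.81  0.07  1.08 -0.45]
H [ 0.6065 -0.1229  0.0733] [-0.64  0.58  1.68  0.68  1.54 -0.91]
F [ 0.6065 -0.1229  0.0433] [-0.64  0.63  1.68  0.68  1.5  -0.94]
[[-0.0313, 0.0001, -0.0324, -0.0, 0.0, -0.0], [-0.0625, 0.0001, -0.0647, -0.0, 0.0, -0.0]]
[[0.002, 0.0, -0.0014, 0.0001, 0.1671, 0.0002], [0.004, 0.0001, -0.0028, 0.0002, 0.3342, 0.0004], [0.006, 0.0001, -0.0041, 0.0003, 0.5013, 0.0006], [0.0079, 0.0002, -0.0055, 0.0005, 0.6684, 0.0009], [0.0099, 0.0002, -0.0069, 0.0006, 0.8355, 0.0011]]
[[0.0018, 0.0, 0.0085, 0.0001, 0.1671, 0.0002], [0.0036, 0.0001, 0.0171, 0.0002, 0.3342, 0.0004], [0.0054, 0.0001, 0.0256, 0.0003, 0.5013, 0.0006], [0.0073, 0.0001, 0.0341, 0.0005, 0.6684, 0.0009], [0.0091, 0.0002, 0.0426, 0.0006, 0.8355, 0.0011]]
[[-0.0236, -0.0, 0.0186, 0.0, 0.0, -0.0]] [[-0.005, 1.0, -0.006], [0.619, 0.008, 0.785], [0.785, 0.0, -0.619]]
```

Call:
carry_out(deltas=[-0.01,0,-0.0105,0,0,0,-0.0313,0,-0.0324,0,0,0,-0.0525,0,-0.054,0,0,0,-0.0625,0,-0.0647,0,0,0])

```text
time: 5.08
eef_pos: [0.6062, -0.1467, 0.1188]
tcp_rot: [0.653, 0.658, -0.263, 0.267]
contact_force: [0.9, -0.8, -2.7]
opening: 0.446
finger_force: 51.0
```

Call:
carry_out(deltas=[0.002,0,-0.0014,0,0.167,0,0.004,0,-0.0028,0,0.334,0,0.006,0,-0.004,0,0.501,0,0.008,0,-0.0055,0,0.668,0,0.01,0,-0.007,0,0.8355,0.001])

```text
time: 5.7
eef_pos: [0.6051, -0.1343, 0.1149]
tcp_rot: [0.703, 0.71, 0.026, -0.026]
contact_force: [-1.0, -0.9, -3.7]
opening: 0.449
finger_force: 50.9
```

Call:
carry_out(deltas=[0.0018,0,0.0085,0,0.167,0,0.0036,0,0.017,0,0.334,0,0.0054,0,0.0256,0,0.501,0,0.0073,0,0.0341,0,0.668,0,0.009,0,0.0426,0,0.8355,0.001])

```text
time: 6.32
eef_pos: [0.6052, -0.1234, 0.0724]
tcp_rot: [0.633, 0.638, 0.309, -0.311]
contact_force: [0.1, -0.7, -2.4]
opening: 0.45
finger_force: 51.0
```

Call:
carry_out(deltas=[0,0,0,0,0,0])

```text
time: 6.45
eef_pos: [0.6032, -0.1233, 0.0686]
tcp_rot: [0.635, 0.637, 0.306, -0.312]
contact_force: [0.3, 0.3, -3.5]
opening: 0.446
finger_force: 51.0
```

Run:
```python
from h import *
rgb,d,P,c=cloud('scene'); cv2.imwrite('pics/s2.png',cv2.resize(rgb[90:290,170:430,::-1],None,fx=3,fy=3,interpolation=cv2.INTER_CUBIC)); np.savez('s2.npz',rgb=rgb,P=P)
s=ctrl.get_state(); print(s['time'],s['eef_pos'],s['opening'],s['finger_force'],R.from_quat(s['tcp_rot']).as_matrix().round(3).tolist())
```

```text
6.5 [ 0.60428138 -0.12295302  0.07063764] 0.4528538540187502 50.99971890449524 [[-0.001, 1.0, -0.008], [0.62, 0.007, 0.785], [0.785, -0.004, -0.62]]
```

View pics/s2.png

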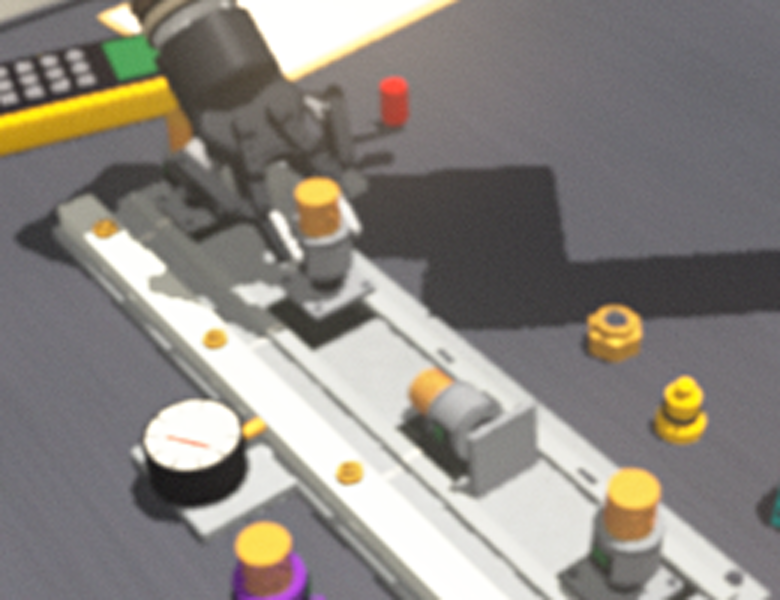

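Sensor a is upright in the gripper (crop (320,250)), above the lane at port 2, and clear of the standing sensor on its left. I'm lowering it.

Call:
carry_out(deltas=[-0.009,0,0.007,0,0,0,-0.0165,0,0.013,0,0,0,-0.0197,0,0.0155,0,0,0,-0.0197,0,0.0155,0,0,0])

```text
time: 7.0
eef_pos: [0.6053, -0.1224, 0.0475]
tcp_rot: [0.634, 0.639, 0.307, -0.31]
contact_force: [0.4, 0.0, -1.9]
opening: 0.447
finger_force: 51.0
```

Call:
carry_out(deltas=[-0.0016,0,0.0012,0,0,0,-0.0016,0,0.0012,0,0,0])

```text
time: 7.25
eef_pos: [0.6055, -0.1229, 0.0458]
tcp_rot: [0.634, 0.639, 0.307, -0.31]
contact_force: [0.2, -0.7, -2.4]
opening: 0.453
finger_force: 51.0
```

```bash
cat > chk.py <<'E'
from h import *
import sys
rgb,d,P,c=cloud('scene'); yc=float(sys.argv[1])
k=(abs(P[:,:,1]-yc)<.05)&(abs(P[:,:,0]-.608)<.035)&(P[:,:,2]>.012)&(P[:,:,2]<.11)
hsv=cv2.cvtColor(rgb,cv2.COLOR_RGB2HSV); o=k&(hsv[:,:,1]>110)&(hsv[:,:,0]>8)&(hsv[:,:,0]<28)&(P[:,:,2]>.045)
X=P[o]; z=X[:,2]; print('tip n',o.sum(),'z',np.percentile(z,[2,98]).round(4))
for a,b in ((.06,.07),(.07,.08),(.08,.09)):
    Y=X[(z>a)&(z<b)]
    if len(Y)>5: print(a,Y[:,:2].mean(0).round(4),len(Y))
top=X[z>np.percentile(z,99)-.004]; print('top',top.mean(0).round(4))
f=k&(P[:,:,2]<.022)&(P[:,:,2]>.0135)&(abs(P[:,:,0]-.606)<.026); 
print('foot-ish',f.sum(),P[f].min(0).round(4) if f.sum() else '',P[f].max(0).round(4) if f.sum() else '')
s=ctrl.get_state(); print(s['time'],s['eef_pos'],s['contact_force'],s['opening'])
E
python3 chk.py -.129
```

```text
tip n 239 z [0.0714 0.0979]
0.07 [ 0.6063 -0.1226] 56
0.08 [ 0.609  -0.1208] 52
top [ 0.606  -0.1263  0.0964]
foot-ish 288 [ 0.5806 -0.1591  0.0135] [ 0.6315 -0.0877  0.0219]
7.3 [ 0.60553419 -0.12296064  0.04578641] [-0.14816325 -0.55750368 -3.54066478] 0.44841444975904443
```

Call:
carry_out(deltas=[-0.0008,0,0.0006,0,0,0,-0.0016,0,0.0012,0,0,0,-0.0016,0,0.0012,0,0,0])

```text
time: 7.68
eef_pos: [0.6056, -0.1232, 0.0445]
tcp_rot: [0.634, 0.639, 0.308, -0.31]
contact_force: [-1.1, -0.8, 1.9]
opening: 0.452
finger_force: 51.5
```

Call:
carry_out(deltas=[-0.0008,0,0.0006,0,0,0,-0.0008,0,0.0006,0,0,0])

```text
time: 7.92
eef_pos: [0.6057, -0.1232, 0.0445]
tcp_rot: [0.633, 0.639, 0.308, -0.31]
contact_force: [-3.2, -2.1, 5.0]
opening: 0.448
finger_force: 51.8
```

Call:
carry_out(deltas=[0,0,0,0,0,0,0,0,0,0,0,0,0,0,0,0,0,0], grip=70)

```text
time: 8.3
eef_pos: [0.6054, -0.1227, 0.0423]
tcp_rot: [0.634, 0.638, 0.307, -0.31]
contact_force: [0.2, 0.3, 0.0]
opening: 0.701
finger_force: 0.0
```

```bash
python3 chk.py -.129
```

```text
tip n 243 z [0.0664 0.0968]
0.06 [ 0.5862 -0.1418] 14
0.07 [ 0.6068 -0.1227] 58
0.08 [ 0.6091 -0.1173] 47
top [ 0.6069 -0.1269  0.0954]
foot-ish 275 [ 0.5801 -0.1562  0.0136] [ 0.631  -0.0809  0.0215]
8.35 [ 0.6054246  -0.12274318  0.0423713 ] [-0.28026097  0.33533714 -0.04030979] 0.7021098112720249
```

```bash
cat > planb.py <<'E'
from h import *
lim=np.array([[-2.77,2.77],[-.9,2.22],[.21,2.48],[-1.53,4.67],[.24,2.81],[-2.84,2.84]])
M0=np.array([[-.009,1,0],[1,.009,0],[0,0,-1.]])  # tool x=+y, y=+x, z down
M0[:,0]/=np.linalg.norm(M0[:,0]); M0[:,1]/=np.linalg.norm(M0[:,1])
ax=np.array([1,.009,0])
def grasp(t1):
    M=R.from_rotvec(ax*t1).as_matrix()@M0; return pose(np.array([.6055,.025,.041])+.019*M[:,2],M)
foot=np.array([.6055,.0698,.0365])
def plc(T,yaw,xy=(.6065,.021),z=.0105,a=-1.671):
    fl=np.linalg.inv(T)@np.r_[foot,1]; M=R.from_euler('z',yaw).as_matrix()@R.from_rotvec(ax*a).as_matrix()@T[:3,:3]
    return pose(np.r_[xy,z]-M@fl[:3],M)
def q(T):
    j=ik(T[:3,3],T[:3,:3]); 
    return 'none' if j is None else (j.round(2).tolist(), bool(((j>lim[:,0]+.03)&(j<lim[:,1]-.03)).all()))
E
python3 - <<'E'
from planb import *
for d in (40,48,55):
    T=grasp(np.radians(d)); print(d,q(T),T[:3,3].round(3))
    for y in (0,-90,90):
        F=plc(T,np.radians(y)); H=F.copy();H[2,3]+=.05; print('  ',y,F[:3,3].round(3),F[:3,2].round(2),q(F),q(H))
E
```

```text
40 ([-0.37, 0.48, 1.87, 0.7, 1.2, -0.78], True) [0.605 0.037 0.026]
   0 [0.606 0.014 0.044] [ 0.01 -0.83 -0.56] ([0.21, 0.58, 1.8, -1.01, 1.27, 0.78], True) ([0.21, 0.5, 1.8, -0.99, 1.31, 0.71], True)
   -90 [0.6   0.021 0.044] [-0.83 -0.01 -0.56] ([-0.09, 0.86, 1.31, -0.09, 1.93, 1.48], True) ([-0.09, 0.8, 1.32, -0.09, 1.99, 1.47], True)
   90 [0.613 0.021 0.044] [ 0.83  0.01 -0.56] ([-0.21, 0.18, 2.39, 2.7, 0.42, 1.86], True) ([-0.21, 0.05, 2.39, 2.53, 0.31, 2.04], True)
48 ([-0.41, 0.53, 1.85, 0.79, 1.29, -0.85], True) [0.605 0.039 0.028]
   0 [0.606 0.016 0.042] [ 0.01 -0.74 -0.67] ([0.17, 0.52, 1.82, -0.91, 1.18, 0.7], True) ([0.17, 0.45, 1.81, -0.89, 1.23, 0.63], True)
   -90 [0.601 0.021 0.042] [-0.74 -0.01 -0.67] ([-0.1, 0.79, 1.38, -0.08, 1.8, 1.48], True) ([-0.1, 0.73, 1.38, -0.08, 1.86, 1.48], True)
   90 [0.612 0.021 0.042] [ 0.74  0.01 -0.67] ([-0.2, 0.15, 2.34, 2.42, 0.23, 2.14], False) ([-0.2, 0.03, 2.34, 1.89, 0.16, 2.68], False)
55 ([-0.43, 0.57, 1.84, 0.85, 1.38, -0.91], True) [0.605 0.041 0.03 ]
   0 [0.606 0.018 0.04 ] [ 0.01 -0.65 -0.76] ([0.14, 0.48, 1.83, -0.81, 1.1, 0.62], True) ([0.14, 0.41, 1.83, -0.78, 1.16, 0.55], True)
   -90 [0.603 0.021 0.04 ] [-0.65 -0.01 -0.76] ([-0.1, 0.73, 1.45, -0.07, 1.68, 1.48], True) ([-0.1, 0.67, 1.44, -0.07, 1.74, 1.48], True)
   90 [0.61  0.021 0.04 ] [ 0.65  0.01 -0.76] ([-0.19, 0.14, 2.29, 1.54, 0.13, 3.03], False) ([-0.19, 0.04, 2.28, 0.81, 0.17, -2.52], False)
```

Run:
```python
from h import *
D=np.load('s2.npz'); P=D['P']; c=cam('scene')
C=np.array([.604,-.1945,.2125]); uv=proj(C,c)[0]; print(uv.round(1))
T=pose([.6043,-.123,.0706],np.array([[-.001,1,-.008],[.62,.007,.785],[.785,-.004,-.62]]))
L=(np.c_[P.reshape(-1,3),np.ones(256000)]@np.linalg.inv(T).T)[:,:3]
k=np.isfinite(L[:,0])&(L[:,2]<-.03)&(L[:,2]>-.4)&(abs(L[:,0])<.15)&(abs(L[:,1])<.15)
for a in np.arange(-.3,-.03,.02):
    X=L[k&(L[:,2]>a)&(L[:,2]<a+.02)]
    if len(X): print(round(a,2),len(X),'x',np.percentile(X[:,0],[1,50,99]).round(3),'y',np.percentile(X[:,1],[1,99]).round(3))
u,v=uv.astype(int); print(P[v-4:v+5:4,u-4:u+5:4].round(3).tolist())
```

```text
[251.7  98.1]
-0.3 269 x [0.019 0.082 0.146] y [-0.081  0.052]
-0.28 808 x [0.01  0.081 0.147] y [-0.062  0.062]
-0.26 984 x [0.004 0.079 0.148] y [-0.065  0.064]
-0.24 1400 x [-0.003  0.075  0.148] y [-0.102  0.061]
-0.22 1461 x [-0.011  0.064  0.149] y [-0.103  0.051]
-0.2 343 x [-0.017  0.026  0.036] y [-0.033  0.034]
-0.18 298 x [-0.095  0.029  0.038] y [-0.029  0.036]
-0.16 430 x [-0.116  0.028  0.038] y [-0.03   0.037]
-0.14 535 x [-0.149  0.016  0.038] y [-0.035  0.095]
-0.12 575 x [-0.149  0.009  0.02 ] y [-0.068  0.099]
-0.1 1041 x [-0.149 -0.001  0.02 ] y [-0.146  0.105]
-0.08 1130 x [-0.149 -0.109  0.018] y [-0.143  0.147]
-0.06 1053 x [-0.135 -0.109  0.028] y [-0.146  0.147]
-0.04 481 x [-0.121 -0.101  0.038] y [-0.146  0.147]
[[[0.594, -0.231, 0.202], [0.582, -0.237, 0.196], [0.407, -0.535, 0.007]], [[0.597, -0.228, 0.196], [0.589, -0.225, 0.194], [0.577, -0.231, 0.187]], [[0.601, -0.221, 0.192], [0.595, -0.216, 0.191], [0.584, -0.219, 0.186]]]
```

No camera body sticks out at that point, so an in-plane turn for b, the mirror of a, is clear. Next I compute the rows.

Run:
```python
from planb import *
s=ctrl.get_state(); T0=pose([.6056,-.123,.0433],R.from_quat(s['tcp_rot']).as_matrix())
U=T0.copy(); U[2,3]=.14; G=grasp(np.radians(46)); A=G.copy(); A[2,3]=.14; B=G.copy(); B[2,3]=.055
F=plc(G,0,(.6065,.017)); H=F.copy(); H[2,3]+=.03; Lf=G.copy(); Lf[2,3]+=.09
m=R.from_rotvec(-ax*1.671/2).as_matrix()@G[:3,:3]; Mid=pose((Lf[:3,3]+H[:3,3])/2+[0,0,.02],m)
for n,a,b,k in [('up',T0,U,3),('over',U,A,4),('down',A,B,3),('grasp',B,G,2),('lift',G,Lf,4),('mid',Lf,Mid,5),('H',Mid,H,5),('F',H,F,1)]:
    print(n,b[:3,3].round(4),q(b)); print(rows(a,b,k)[0],rows(a,b,k)[-1])
print(G[:3,:3].round(3).tolist(),F[:3,:3].round(3).tolist(),F[:3,3])
```

```text
up [ 0.6056 -0.123   0.14  ] ([-0.64, 0.49, 1.67, 0.68, 1.62, -0.85], True)
[0.0253, -0.0, -0.02, -0.0, 0.0, 0.0] [0.0759, -0.0, -0.0599, -0.0, 0.0, 0.0]
over [0.6054 0.0387 0.14  ] ([-0.4, 0.35, 1.83, 0.73, 1.41, -0.7], True)
[0.025, 0.0002, 0.0317, 0.0003, -0.0251, -0.0004] [0.1001, 0.0009, 0.1269, 0.0011, -0.1002, -0.0015]
down [0.6054 0.0387 0.055 ] ([-0.4, 0.47, 1.85, 0.76, 1.3, -0.8], True)
[-0.0204, -0.0, 0.0197, 0.0, 0.0, -0.0] [-0.0611, -0.0, 0.059, 0.0, 0.0, -0.0]
grasp [0.6054 0.0387 0.0278] ([-0.4, 0.51, 1.85, 0.76, 1.27, -0.83], True)
[-0.0098, -0.0, 0.0094, 0.0, 0.0, -0.0] [-0.0196, -0.0, 0.0189, 0.0, 0.0, -0.0]
lift [0.6054 0.0387 0.1178] ([-0.4, 0.38, 1.84, 0.74, 1.38, -0.73], True)
[0.0162, -0.0, -0.0156, 0.0, 0.0, -0.0] [0.0647, -0.0, -0.0625, 0.0, 0.0, -0.0]
mid [0.6058 0.0251 0.1151] ([-0.11, 0.24, 1.85, -0.04, 1.04, -0.1], True)
[-0.0023, 0.0001, -0.0016, -0.0, -0.1671, -0.0] [-0.0114, 0.0003, -0.0079, -0.0, -0.8355, -0.0]
H [0.6061 0.0115 0.0723] ([0.18, 0.49, 1.82, -0.93, 1.23, 0.68], True)
[-0.0024, 0.0001, 0.0086, -0.0, -0.1671, 0.0] [-0.0122, 0.0003, 0.0432, -0.0, -0.8355, 0.0]
F [0.6061 0.0115 0.0423] ([0.18, 0.54, 1.82, -0.94, 1.2, 0.72], True)
[0.0229, -0.0, 0.0194, 0.0, -0.0, 0.0] [0.0229, -0.0, 0.0194, 0.0, -0.0, 0.0]
[[-0.006, 1.0, -0.006], [0.695, 0.009, 0.719], [0.719, -0.0, -0.695]] [[-0.006, 1.0, 0.007], [0.646, 0.009, -0.763], [-0.763, -0.0, -0.646]] [0.60614667 0.01145847 0.04234464]
```

Call:
carry_out(deltas=[0.01,0,-0.0079,0,0,0,0.03,0,-0.0237,0,0,0,0.0545,0,-0.043,0,0,0,0.0759,0,-0.06,0,0,0])

```text
time: 8.85
eef_pos: [0.6058, -0.1232, 0.1416]
tcp_rot: [0.634, 0.639, 0.308, -0.309]
contact_force: [0.4, -0.2, 0.4]
opening: 0.698
finger_force: 0.0
```

Call:
carry_out(deltas=[0.025,0,0.0317,0,-0.025,0,0.05,0,0.0635,0,-0.05,0,0.075,0.001,0.095,0,-0.075,-0.001,0.1,0.001,0.127,0.001,-0.1,-0.0015])

```text
time: 9.35
eef_pos: [0.6055, 0.0397, 0.1404]
tcp_rot: [0.648, 0.654, 0.275, -0.277]
contact_force: [0.5, -0.2, 0.6]
opening: 0.704
finger_force: 0.0
```

Call:
carry_out(deltas=[-0.02,0,0.0195,0,0,0,-0.04,0,0.039,0,0,0,-0.061,0,0.059,0,0,0,-0.061,0,0.059,0,0,0])

```text
time: 9.85
eef_pos: [0.6038, 0.0393, 0.053]
tcp_rot: [0.648, 0.653, 0.274, -0.28]
contact_force: [-0.3, -1.0, -0.6]
opening: 0.702
finger_force: 0.0
```

```bash
python3 - <<'E'
from h import *
s=ctrl.get_state(); M=R.from_quat(s['tcp_rot']).as_matrix(); print(s['time'],s['eef_pos'],M.round(3).tolist(),s['opening'],s['contact_force'])
rgb,d,P,c=cloud('scene'); 
for y in range(-16,72,6):
    k=(abs(P[:,:,1]-y/1e3)<.002)&(abs(P[:,:,0]-.605)<.006)&(P[:,:,2]<.09)
    print(y,np.percentile(P[k][:,2],85).round(4) if k.sum()>3 else None,end='; ')
E
python3 chk.py -.129
```

```text
9.85 [0.6038079  0.03930958 0.05297739] [[-0.004, 1.0, -0.009], [0.693, 0.009, 0.721], [0.721, -0.004, -0.693]] 0.7022755923549535 [-0.34809318 -0.99622995 -0.61218364]
-16 None; -10 0.043; -4 0.0434; 2 0.0436; 8 None; 14 0.0518; 20 0.0515; 26 0.0519; 32 0.053; 38 0.0533; 44 0.0531; 50 None; 56 None; 62 0.0606; 68 0.0597; tip n 120 z [0.0683 0.0969]
0.06 [ 0.6132 -0.118 ] 10
0.07 [ 0.6142 -0.1194] 40
0.08 [ 0.6146 -0.119 ] 30
top [ 0.614  -0.1255  0.0952]
foot-ish 160 [ 0.5808 -0.1701  0.0137] [ 0.6318 -0.0844  0.0207]
9.95 [0.60586032 0.03858177 0.05558489] [-0.00100872  0.41347513  0.18316787] 0.7050094134499316
```

Call:
carry_out(deltas=[-0.01,0,0.0095,0,0,0,-0.0195,0,0.0185,0,0,0,-0.0195,0,0.0185,0,0,0])

```text
time: 10.32
eef_pos: [0.6043, 0.0388, 0.0262]
tcp_rot: [0.648, 0.653, 0.275, -0.279]
contact_force: [0.7, -0.8, -0.0]
opening: 0.702
finger_force: 0.0
```

Call:
carry_out(deltas=[0,0,0,0,0,0,0,0,0,0,0,0,0,0,0,0,0,0,0,0,0,0,0,0], grip=10, grip_force=50)

```text
time: 10.82
eef_pos: [0.6057, 0.0383, 0.0279]
tcp_rot: [0.648, 0.654, 0.275, -0.277]
contact_force: [0.3, -0.4, 0.3]
opening: 0.449
finger_force: 50.2
```

Call:
carry_out(deltas=[0.011,0,-0.0105,0,0,0,0.0325,0,-0.031,0,0,0,0.054,0,-0.052,0,0,0,0.0647,0,-0.0625,0,0,0])

```text
time: 11.32
eef_pos: [0.6059, 0.0381, 0.1197]
tcp_rot: [0.648, 0.654, 0.276, -0.276]
contact_force: [0.7, -0.7, -1.7]
opening: 0.45
finger_force: 50.3
```

Call:
carry_out(deltas=[-0.0023,0,-0.0016,0,-0.167,0,-0.0046,0,-0.0032,0,-0.334,0,-0.0068,0,-0.0047,0,-0.501,0,-0.0091,0,-0.0063,0,-0.668,0,-0.0114,0,-0.0079,0,-0.8355,0])

```text
time: 11.95
eef_pos: [0.6049, 0.0248, 0.1151]
tcp_rot: [0.704, 0.71, -0.013, 0.013]
contact_force: [-0.2, -0.1, -1.9]
opening: 0.45
finger_force: 50.3
```

Call:
carry_out(deltas=[-0.0024,0,0.0086,0,-0.167,0,-0.0049,0,0.0173,0,-0.334,0,-0.0073,0,0.0259,0,-0.501,0,-0.0098,0,0.0346,0,-0.668,0,-0.0122,0,0.0432,0,-0.8355,0])

```text
time: 12.58
eef_pos: [0.6052, 0.0118, 0.0718]
tcp_rot: [0.638, 0.643, -0.297, 0.3]
contact_force: [0.5, -1.2, -3.4]
opening: 0.446
finger_force: 50.4
```

Call:
carry_out(deltas=[0.0075,0,0.0065,0,0,0,0.015,0,0.0128,0,0,0,0.0184,0,0.0156,0,0,0,0.0184,0,0.0156,0,0,0])

```text
time: 13.08
eef_pos: [0.6059, 0.0105, 0.0484]
tcp_rot: [0.639, 0.644, -0.296, 0.299]
contact_force: [-0.6, 0.9, -2.9]
opening: 0.45
finger_force: 50.5
```

```bash
python3 chk.py .017
```

```text
tip n 267 z [0.0769 0.103 ]
0.07 [0.6145 0.023 ] 23
0.08 [0.6109 0.0243] 57
top [0.6103 0.0232 0.1028]
foot-ish 87 [ 0.5823 -0.0085  0.0136] [0.6319 0.0657 0.022 ]
13.125 [0.60602847 0.01061935 0.04872614] [ 0.17883849 -0.53092697 -1.81768903] 0.44906645749905344
```

Call:
carry_out(deltas=[0.0015,0,0.0013,0,0,0,0.0031,0,0.0026,0,0,0,0.0038,0,0.0032,0,0,0,0.0038,0,0.0032,0,0,0])

```text
time: 13.62
eef_pos: [0.6056, 0.0112, 0.043]
tcp_rot: [0.639, 0.644, -0.296, 0.299]
contact_force: [-0.5, -0.1, -1.5]
opening: 0.451
finger_force: 50.7
```

Call:
carry_out(deltas=[0.0008,0,0.0006,0,0,0,0.0012,0,0.001,0,0,0,0.0012,0,0.001,0,0,0])

```text
time: 14.0
eef_pos: [0.6058, 0.0111, 0.0429]
tcp_rot: [0.639, 0.644, -0.297, 0.3]
contact_force: [-2.9, 2.8, 5.0]
opening: 0.446
finger_force: 50.9
```

Call:
carry_out(deltas=[0,0,0,0,0,0,0,0,0,0,0,0,0,0,0,0,0,0], grip=70)

```text
time: 14.38
eef_pos: [0.6057, 0.0111, 0.0412]
tcp_rot: [0.639, 0.644, -0.296, 0.299]
contact_force: [0.3, -0.2, -0.5]
opening: 0.7
finger_force: 0.0
```

```bash
python3 chk.py .017
python3 - <<'E'
from planb import *
rgb,d,P,c=cloud('top'); cv2.imwrite('pics/t3.png',cv2.resize(rgb[145:275,225:470,::-1],None,fx=3.2,fy=3.2,interpolation=cv2.INTER_CUBIC)); np.savez('t3.npz',rgb=rgb,P=P)
E
```

```text
tip n 263 z [0.0712 0.0967]
0.07 [0.6132 0.0252] 56
0.08 [0.6131 0.0256] 55
top [0.6073 0.0193 0.0957]
foot-ish 80 [ 0.5833 -0.0085  0.0135] [0.6316 0.0536 0.0196]
14.425 [0.60561659 0.01114054 0.04113886] [0.20778445 0.03892165 0.17895438] 0.6998918074021164
```

View pics/t3.png

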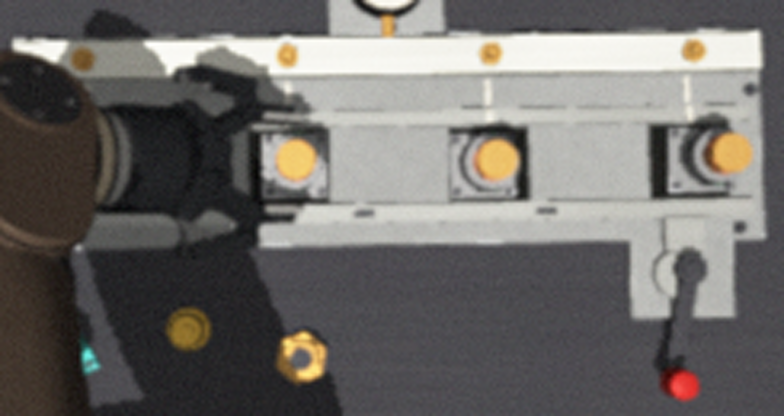

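Both sensors now stand between the rails: b at crop (293,160) at port 3 and a at (490,160) at port 2. The lever is still open, with its pivot at (688,265) and the red knob at (682,385). Next I retreat upwards and go above the knob.

Run:
```python
from planb import *
D=np.load('t3.npz'); rgb=D['rgb'];P=D['P'];c=cam('top'); hsv=cv2.cvtColor(rgb,cv2.COLOR_RGB2HSV)
H,S,V=[hsv[:,:,i] for i in range(3)]
red=((H<8)|(H>172))&(S>140)&(V>70); red[:240]=0; ys,xs=np.nonzero(red); print('knob',plane([xs.mean(),ys.mean()],.07,c),np.nanmedian(P[red],0))
for z in (.036,.041): print('pivot px',plane([225+688/3.2,145+265/3.2],z,c))
s=ctrl.get_state(); T0=pose(s['eef_pos'],R.from_quat(s['tcp_rot']).as_matrix())
U=T0.copy(); U[2,3]+=.1
Md=np.array([[-1,0,0],[0,1,0],[0,0,-1.]])  # tool y=+y, x=-x
K=pose([.443,-.264,.15],Md)
r=R.from_matrix(U[:3,:3].T@Md).as_rotvec(); print(r)
m=U[:3,:3]@R.from_rotvec(r/2).as_matrix(); Mid=pose((U[:3,3]+K[:3,3])/2+[0,0,.04],m)
for n,a,b,k in [('up',T0,U,3),('mid',U,Mid,5),('K',Mid,K,5)]:
    print(n,b[:3,3].round(4),q(b)); print(rows(a,b,k))
```

```text
knob [[ 0.44261709 -0.26427888  0.07      ]] [ 0.442279   -0.26510787  0.07029994]
pivot px [[ 0.52765911 -0.28187698  0.036     ]]
pivot px [[ 0.52775944 -0.28045403  0.041     ]]
[-0.6736535   0.68018436 -1.45432708]
up [0.6056 0.0111 0.1412] ([0.18, 0.39, 1.8, -0.9, 1.29, 0.58], True)
[[-0.0254, 0.0, -0.0215, 0.0, -0.0, 0.0], [-0.0509, 0.0, -0.0431, 0.0, -0.0, 0.0], [-0.0763, 0.0, -0.0646, 0.0, -0.0, 0.0]]
mid [ 0.5243 -0.1264  0.1856] ([-0.25, -0.09, 2.12, -0.48, 0.86, -0.81], True)
[[-0.0245, -0.0165, 0.0151, -0.0674, 0.068, -0.1454], [-0.0489, -0.033, 0.0303, -0.1347, 0.136, -0.2909], [-0.0734, -0.0495, 0.0454, -0.2021, 0.2041, -0.4363], [-0.0979, -0.066, 0.0605, -0.2695, 0.2721, -0.5817], [-0.1224, -0.0825, 0.0757, -0.3368, 0.3401, -0.7272]]
K [ 0.443 -0.264  0.15 ] ([-0.73, 0.01, 2.04, -0.0, 1.09, -2.3], True)
[[-0.0018, -0.0292, 0.0147, -0.0674, 0.068, -0.1454], [-0.0036, -0.0584, 0.0294, -0.1347, 0.136, -0.2909], [-0.0054, -0.0876, 0.0441, -0.2021, 0.2041, -0.4363], [-0.0072, -0.1168, 0.0588, -0.2695, 0.2721, -0.5817], [-0.009, -0.146, 0.0735, -0.3368, 0.3401, -0.7272]]
```

Call:
carry_out(deltas=[-0.009,0,-0.0075,0,0,0,-0.03,0,-0.0255,0,0,0,-0.054,0,-0.046,0,0,0,-0.0763,0,-0.0646,0,0,0])

```text
time: 14.98
eef_pos: [0.6058, 0.0112, 0.1434]
tcp_rot: [0.639, 0.644, -0.295, 0.299]
contact_force: [0.7, -0.4, -0.6]
opening: 0.7
finger_force: 0.0
```

Call:
carry_out(deltas=[-0.0245,-0.0165,0.0151,-0.067,0.068,-0.145,-0.049,-0.033,0.0303,-0.135,0.136,-0.291,-0.0734,-0.0495,0.0454,-0.202,0.204,-0.436,-0.0979,-0.066,0.0605,-0.27,0.272,-0.582,-0.1224,-0.0825,0.0757,-0.337,0.34,-0.727])

```text
time: 15.6
eef_pos: [0.5289, -0.1182, 0.1839]
tcp_rot: [0.377, 0.893, -0.175, 0.174]
contact_force: [-0.7, -0.4, -0.6]
opening: 0.705
finger_force: 0.0
```

Call:
carry_out(deltas=[-0.0018,-0.0292,0.0147,-0.067,0.068,-0.145,-0.0036,-0.0584,0.0294,-0.135,0.136,-0.291,-0.0054,-0.0876,0.0441,-0.202,0.204,-0.436,-0.0072,-0.1168,0.0588,-0.27,0.272,-0.582,-0.009,-0.146,0.0735,-0.337,0.34,-0.727], grip=60)

```text
time: 16.23
eef_pos: [0.4429, -0.2478, 0.1503]
tcp_rot: [0.091, 0.994, -0.043, 0.037]
contact_force: [0.5, -0.5, -0.2]
opening: 0.603
finger_force: 0.0
```

Call:
carry_out(deltas=[0,0,0,0,0,0,0,0,0,0,0,0])

```text
time: 16.48
eef_pos: [0.4435, -0.2468, 0.1496]
tcp_rot: [0.094, 0.994, -0.043, 0.037]
contact_force: [-0.7, 0.3, -0.4]
opening: 0.599
finger_force: 0.0
```

```bash
cat > kn.py <<'E'
from h import *
for n in ('wrist','top'):
    rgb,d,P,c=cloud(n)
    s=ctrl.get_state(); hsv=cv2.cvtColor(rgb,cv2.COLOR_RGB2HSV); H,S,V=[hsv[:,:,i] for i in range(3)]
    red=((H<8)|(H>172))&(S>140)&(V>70); red&=(P[:,:,2]>.03)&(P[:,:,2]<.09); X=P[red]
    if len(X): 
        t=X[X[:,2]>.064]; print(n,len(X),len(t),'top ctr',t.mean(0).round(4),'mid',((t.min(0)+t.max(0))/2).round(4))
    if n=='wrist': cv2.imwrite('pics/w4.png',rgb[:,:,::-1])
print(s['time'],s['eef_pos'],R.from_quat(s['tcp_rot']).as_matrix().round(3).tolist(),s['opening'],s['contact_force'])
E
python3 kn.py
```

```text
wrist 855 664 top ctr [ 0.4392 -0.2647  0.0705] mid [ 0.4401 -0.2654  0.0686]
top 20 20 top ctr [ 0.4482 -0.2662  0.0712] mid [ 0.4479 -0.2653  0.0701]
16.575 [ 0.44384008 -0.24600356  0.14947976] [[-0.98, 0.188, 0.066], [0.182, 0.979, -0.093], [-0.082, -0.079, -0.994]] 0.6018658795187508 [-0.55178893 -0.26575261 -0.00388303]
```

View pics/w4.png

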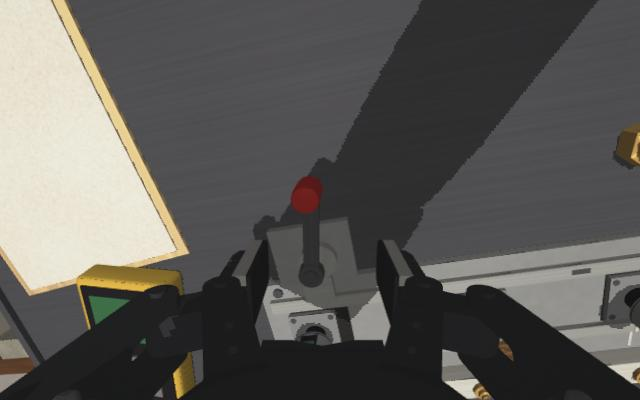

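The wrist view shows the red knob at (306,194), the lever arm, and the pivot at (312,273). The fingers are not yet upright over the knob. I'll straighten the tool, straddle the knob and swing it.

```bash
cat > sw.py <<'E'
from planb import *
s=ctrl.get_state(); c=cam('wrist')
piv=np.array([.5277,-.281]); kn=np.array([.4415,-.2645])
d=kn-piv; th0=np.arctan2(d[1],-d[0]); 
def Mth(t): return np.array([[-np.cos(t),np.sin(t),0],[np.sin(t),np.cos(t),0],[0,0,-1.]])
def C(t,lead,z=.044,r=.0855):
    k=piv+r*np.array([-np.cos(t),np.sin(t)])+lead*np.array([np.sin(t),np.cos(t)]); return pose(np.r_[k,z],Mth(t))
E
python3 - <<'E'
from sw import *
print('pivot wrist',plane([312,273],.041,c),'th0',th0,np.hypot(*d))
T0=pose(s['eef_pos'],R.from_quat(s['tcp_rot']).as_matrix())
A=pose(np.r_[kn,.10],Mth(th0)); B=A.copy(); B[2,3]=.044
print(rows(T0,A,3)); print(rows(A,B,2)); print(q(A),q(B))
ths=np.linspace(th0,1.571,16); prev=C(th0,0)
for i in range(3):
    o=[]
    for k in range(1,6):
        t=ths[5*i+k]; X=C(t,min(.008,.004*(5*i+k))); dd=np.linalg.inv(prev)@X; o+=np.round(np.r_[dd[:3,3],R.from_matrix(dd[:3,:3]).as_rotvec()],4).tolist()
    print(i,[float(v)+0 for v in o],X[:3,3].round(4),q(X)); prev=X
E
```

```text
pivot wrist [[ 0.52036462 -0.27864983  0.041     ]] th0 0.18912759182794062 0.0877649702330035
[[0.001, -0.0049, 0.0169, -0.0264, 0.0273, 0.0008], [0.002, -0.0098, 0.0338, -0.0528, 0.0547, 0.0017], [0.003, -0.0146, 0.0507, -0.0793, 0.082, 0.0025]]
[[-0.0, 0.0, 0.028, 0.0, 0.0, 0.0], [-0.0, 0.0, 0.056, 0.0, 0.0, 0.0]]
([-0.74, 0.07, 2.08, -0.0, 0.99, -2.12], True) ([-0.74, 0.16, 2.11, -0.0, 0.87, -2.12], True)
0 [-0.0007, 0.0118, 0.0, 0.0, 0.0, 0.0921, -0.0029, 0.0235, 0.0, 0.0, 0.0, 0.1842, -0.0054, 0.031, 0.0, 0.0, 0.0, 0.2764, -0.0086, 0.0383, 0.0, 0.0, 0.0, 0.3685, -0.0125, 0.0452, 0.0, 0.0, 0.0, 0.4606] [ 0.4645 -0.2229  0.044 ] ([-0.64, 0.16, 2.11, -0.0, 0.87, -1.56], True)
1 [-0.0011, 0.0078, 0.0, 0.0, 0.0, 0.0921, -0.0029, 0.0155, 0.0, 0.0, 0.0, 0.1842, -0.0054, 0.023, 0.0, 0.0, 0.0, 0.2764, -0.0086, 0.0303, 0.0, 0.0, 0.0, 0.3685, -0.0125, 0.0372, 0.0, 0.0, 0.0, 0.4606] [ 0.4969 -0.2008  0.044 ] ([-0.57, 0.2, 2.06, -0.0, 0.88, -1.03], True)
2 [-0.0011, 0.0078, 0.0, 0.0, 0.0, 0.0921, -0.0029, 0.0155, 0.0, 0.0, 0.0, 0.1842, -0.0054, 0.023, 0.0, 0.0, 0.0, 0.2764, -0.0086, 0.0303, 0.0, 0.0, 0.0, 0.3685, -0.0125, 0.0372, 0.0, 0.0, 0.0, 0.4606] [ 0.5357 -0.1955  0.044 ] ([-0.53, 0.27, 1.98, 0.0, 0.9, -0.53], True)
```

Call:
carry_out(deltas=[0.001,-0.005,0.017,-0.026,0.027,0.001,0.002,-0.01,0.034,-0.053,0.055,0.0015,0.003,-0.0146,0.0507,-0.079,0.082,0.0025,0.003,-0.0146,0.0507,-0.079,0.082,0.0025], grip=52)

```text
time: 17.08
eef_pos: [0.441, -0.2642, 0.0986]
tcp_rot: [0.094, 0.996, 0.001, -0.001]
contact_force: [0.5, 0.1, 0.3]
opening: 0.522
finger_force: 0.0
```

```bash
python3 kn.py
```

```text
wrist 1349 1056 top ctr [ 0.4392 -0.2652  0.0707] mid [ 0.4403 -0.2656  0.0688]
17.175 [ 0.4415026  -0.2645983   0.10002619] [[-0.982, 0.188, -0.0], [0.188, 0.982, -0.0], [0.0, -0.0, -1.0]] 0.5180100474497419 [-0.09096173 -0.44885985 -0.06178075]
```

Knob and TCP agree to within 2 mm, so I descend around the knob and swing.

Call:
carry_out(deltas=[0,0,0.02,0,0,0,0,0,0.04,0,0,0,0,0,0.056,0,0,0,0,0,0.056,0,0,0])

```text
time: 17.68
eef_pos: [0.4405, -0.2645, 0.0429]
tcp_rot: [0.095, 0.996, 0.001, -0.001]
contact_force: [0.1, -0.8, 0.2]
opening: 0.518
finger_force: 0.0
```

Call:
carry_out(deltas=[-0.0007,0.0118,0,0,0,0.092,-0.003,0.0235,0,0,0,0.184,-0.0054,0.031,0,0,0,0.276,-0.0086,0.0383,0,0,0,0.3685,-0.0125,0.0452,0,0,0,0.46])

```text
time: 18.3
eef_pos: [0.4622, -0.2237, 0.0447]
tcp_rot: [0.32, 0.947, -0.001, 0.0]
contact_force: [-1.1, -0.3, -1.3]
opening: 0.52
finger_force: 0.9
```

```bash
python3 kn.py
```

```text
wrist 2866 2065 top ctr [ 0.4536 -0.231   0.0705] mid [ 0.4548 -0.2328  0.0686]
18.4 [ 0.46259144 -0.2233585   0.0446693 ] [[-0.797, 0.604, 0.001], [0.604, 0.797, -0.001], [-0.001, -0.0, -1.0]] 0.5157465664145435 [-0.21599101  0.40994992 -0.567206  ]
```

Call:
carry_out(deltas=[-0.0011,0.0078,0,0,0,0.092,-0.003,0.0155,0,0,0,0.184,-0.0054,0.023,0,0,0,0.276,-0.0086,0.0303,0,0,0,0.3685,-0.0125,0.0372,0,0,0,0.46])

```text
time: 19.02
eef_pos: [0.4948, -0.2021, 0.0446]
tcp_rot: [0.527, 0.85, -0.001, 0.001]
contact_force: [-1.8, -1.9, -0.2]
opening: 0.52
finger_force: 0.9
```

Call:
carry_out(deltas=[-0.0011,0.0078,0,0,0,0.092,-0.003,0.0155,0,0,0,0.184,-0.0054,0.023,0,0,0,0.276,-0.0086,0.0303,0,0,0,0.3685])

```text
time: 19.52
eef_pos: [0.5255, -0.1963, 0.0445]
tcp_rot: [0.674, 0.739, -0.001, 0.0]
contact_force: [-2.5, -1.2, 0.2]
opening: 0.524
finger_force: 1.0
```

```bash
python3 kn.py
cat > ft.py <<'E'
import sys
from h import *
rgb,d,P,c=cloud('scene'); hsv=cv2.cvtColor(rgb,cv2.COLOR_RGB2HSV)
o=(hsv[:,:,1]>110)&(hsv[:,:,0]>8)&(hsv[:,:,0]<28)&(P[:,:,2]>.09)&(P[:,:,2]<.1)&(abs(P[:,:,0]-.61)<.03)
for y in (-.29,-.129,.017,.17):
    X=P[o&(abs(P[:,:,1]-y)<.03)]; print(y,len(X),X.mean(0).round(4) if len(X) else '')
E
python3 ft.py
```

```text
wrist 2876 2071 top ctr [ 0.5139 -0.1955  0.0705] mid [ 0.5135 -0.1969  0.0686]
19.625 [ 0.5260741  -0.1959669   0.04444215] [[-0.094, 0.996, 0.001], [0.996, 0.094, -0.0], [-0.001, 0.001, -1.0]] 0.5230537439889793 [ 0.96445647  0.01851928 -0.27516131]
-0.29 99 [ 0.6114 -0.2937  0.0951]
-0.129 123 [ 0.6111 -0.1258  0.0946]
0.017 148 [0.6099 0.0183 0.0945]
0.17 206 [0.6084 0.1765 0.0943]
```

Call:
carry_out(deltas=[-0.001,0.008,0,0,0,0.09,-0.001,0.011,0,0,0,0.09,-0.001,0.011,0,0,0,0.09])

```text
time: 20.05
eef_pos: [0.5357, -0.1955, 0.0437]
tcp_rot: [0.705, 0.709, -0.001, -0.001]
contact_force: [-3.0, -0.5, 1.7]
opening: 0.521
finger_force: 1.8
```

Call:
carry_out(deltas=[0,0.003,0,0,0,0,0,0.003,0,0,0,0])

```text
time: 20.3
eef_pos: [0.5358, -0.1954, 0.0434]
tcp_rot: [0.705, 0.709, -0.003, -0.004]
contact_force: [-11.9, -0.8, 8.3]
opening: 0.516
finger_force: 6.1
```

Call:
carry_out(deltas=[0,0.003,0,0,0,0,0,0.003,0,0,0,0])

```text
time: 20.55
eef_pos: [0.5359, -0.1952, 0.0431]
tcp_rot: [0.705, 0.709, -0.006, -0.008]
contact_force: [-20.1, -2.2, 12.7]
opening: 0.518
finger_force: 10.2
```

```bash
python3 kn.py
```

```text
wrist 2940 2114 top ctr [ 0.5243 -0.1948  0.0705] mid [ 0.524  -0.1964  0.0688]
20.65 [ 0.53595276 -0.19523948  0.04316594] [[-0.007, 1.0, -0.018], [1.0, 0.007, 0.003], [0.003, -0.018, -1.0]] 0.5231043083494958 [-20.75026826  -0.99144119  12.5407589 ]
```

Call:
carry_out(deltas=[0,-0.008,0,0,0,0,0,-0.016,0,0,0,0,0,-0.016,0,0,0,0])

```text
time: 21.02
eef_pos: [0.5263, -0.1955, 0.0437]
tcp_rot: [0.706, 0.708, 0.0, 0.0]
contact_force: [0.1, 0.5, -0.1]
opening: 0.521
finger_force: 0.0
```

Call:
carry_out(deltas=[0,0,-0.02,0,0,0,0,0,-0.06,0,0,0,0,0,-0.11,0,0,0,0,0,-0.15,0,0,0,0,0,-0.15,0,0,0])

```text
time: 21.65
eef_pos: [0.5295, -0.197, 0.2004]
tcp_rot: [0.706, 0.708, 0.001, 0.005]
contact_force: [-0.0, 0.3, -0.6]
opening: 0.518
finger_force: 0.0
```

```bash
python3 kn.py; python3 ft.py
python3 - <<'E'
from h import *
rgb,d,P,c=cloud('scene'); cv2.imwrite('pics/s5.png',cv2.resize(rgb[90:330,170:470,::-1],None,fx=2.4,fy=2.4,interpolation=cv2.INTER_CUBIC))
E
```

```text
wrist 647 457 top ctr [ 0.5241 -0.1955  0.0708] mid [ 0.5235 -0.1963  0.0687]
top 67 66 top ctr [ 0.5249 -0.1971  0.0705] mid [ 0.5238 -0.1977  0.0691]
21.75 [ 0.5268937  -0.19558913  0.19493079] [[-0.003, 1.0, 0.001], [1.0, 0.003, -0.001], [-0.001, 0.001, -1.0]] 0.518503350021405 [ 0.17689668 -0.09460123 -0.97181826]
-0.29 95 [ 0.6126 -0.294   0.0952]
-0.129 121 [ 0.6124 -0.1255  0.0948]
0.017 148 [0.6105 0.0183 0.0947]
0.17 204 [0.609  0.1763 0.0943]
```

View pics/s5.png

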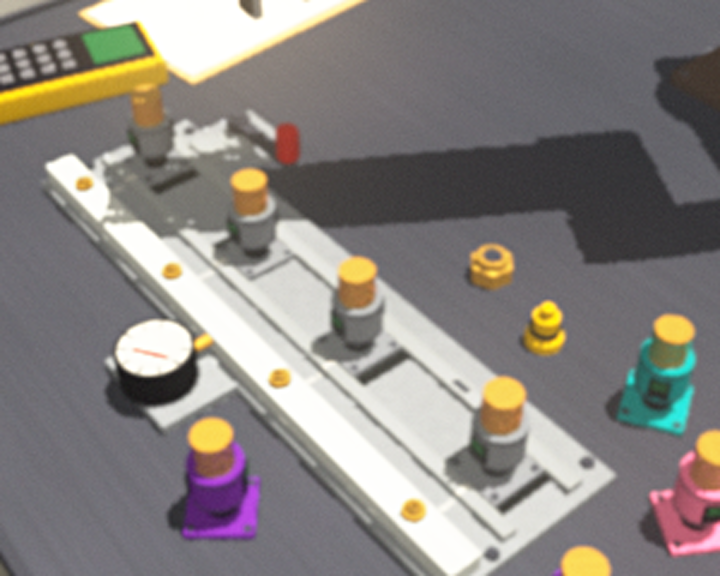

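All four sensors stand in the row (crop (150,125), (253,210), (357,300), (500,425)). The lever lies along the lane with its knob at (288,143), and the arm is clear of everything. I'm handing in.

```bash
python3 -c "
from plant import ctrl
print(ctrl.sign_off())"
```

```text
the job is handed in; nothing more can be done
None
```

I stood both toppled sensors upright at ports 2 and 3, swung the cam lever onto its stop, released it and handed the job in at about 22 s; the sign-off call did not report a verdict.

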